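# Seat a lathe faceplate on its three studs and clamp it

## Task

The round faceplate hangs on the stand's spigot but rests on top of the three studs: turn it on the spigot, without lifting it off, until all its holes meet the studs and it drops down flat on the shoulders at their feet. Then swing both clamps fully in over its rim, and leave the other things on the board and the bench where they are.

Things in the scene. Friction and masses are not known exactly. Their poses are not given: they have to be found in the camera images.
- faceplate: round aluminium faceplate, 150 mm diameter, 12 mm thick, 0.6 kg, loose on the spigot (30 mm bore); origin at its underside's centre. Three 15 mm holes on a 50 mm radius at 30, 130, 250 deg from its x; fits only when its x matches the seat's x. Starts 16 mm above the seat, on the stud tops, 28 to 75 deg counter-clockwise from above: turn it clockwise; it drops by its weight when within about 2 deg
- near_pin (a point): upright steel drive pin at the faceplate's x = -62 mm (the side nearer the robot): 14 mm diameter (at its foot a collar of 20 mm diameter, 4 mm high), 45 mm tall above the plate's top; this point is on its axis, half-way up. A push of 2 to 5 N on a pin turns the plate
- far_pin (a point): the other drive pin, the same, at the faceplate's x = +62 mm; half-way up on its axis
- seat (a point): centre of the steel seat, 30 mm above the bench, level with the 26 mm shoulders at the studs' feet on which the plate sits, on a fixed board 200 x 280 x 18 mm. x away from the robot, y left (the board's axes), z up. Spigot: 28 mm diameter, 50 mm tall. Three studs on a 50 mm radius at 30, 130, 250 deg from x: 12 mm diameter, 16 mm tall, the tip tapering to 8 mm
- clamp_left (a joint): left (+y) swing clamp, hinged about a vertical post, rad: 0 = fully in at its stop, arm pointing from the post at the spigot; grows as the arm swings out on the robot's side (1.57 = along the seat's -x); range 0 to 1.9, starts 1.25 to 1.75. It stays where it is left; about 1 N at the peg moves it; the arm clears a seated plate by 3 mm, not an unseated one
- clamp_left_post (a point): hinge axis of the left clamp at the underside of its arm, 15 mm above the seat level and 115 mm from the spigot axis along the seat's +y. The arm is a steel bar 18 mm wide and 12 mm thick that ends 57 mm from this axis.
- clamp_left_peg (a point): the upright steel peg on the left clamp's arm, by which it is swung: 12 mm diameter (14 mm round head), 46 mm from the hinge axis, standing 42 mm above the arm's top face; this point is on its axis 23 mm above the arm's top.
- clamp_right (a joint): right (-y) swing clamp, hinged about a vertical post, rad: 0 = fully in at its stop, arm pointing from the post at the spigot; grows as the arm swings out on the robot's side (1.57 = along the seat's -x); range 0 to 1.9, starts 1.25 to 1.75. It stays where it is left; about 1 N at the peg moves it; the arm clears a seated plate by 3 mm, not an unseated one
- clamp_right_post (a point): hinge axis of the right clamp at the underside of its arm, 15 mm above the seat level and 115 mm from the spigot axis along the seat's -y. The arm is a steel bar 18 mm wide and 12 mm thick that ends 57 mm from this axis.
- clamp_right_peg (a point): the upright steel peg on the right clamp's arm, by which it is swung: 12 mm diameter (14 mm round head), 46 mm from the hinge axis, standing 42 mm above the arm's top face; this point is on its axis 23 mm above the arm's top.
- wood_ring_1: bystander: turned wooden ring, 67 mm, 15 mm high, lying on the board's far left corner; origin at its underside
- offcut_5: bystander: walnut offcut 36 x 58 x 18 mm on the board's far right corner; origin at its underside
- tape_measure: bystander: tape measure 39 x 70 x 64 mm on the bench to the left; origin at its underside
- cork_block: bystander: cork sanding block 61 x 110 x 36 mm on the bench to the right; origin at its underside
Not all that is in view belongs to the job. Leave any yellow look-alike of the faceplate alone.

How it is judged:
By the outcome, as a careful person would: the job done as asked, in the order asked, and still so for the second after the job is handed in, with the robot touching nothing.
It also fails if it takes over 69 s, if anything falls off the work surface, if the arm or the gripper's body presses on something with over 40 N, if the wrist force passes 120 N, or if a joint passes its speed limit or range.

## Robot

A 6-joint arm with a two-finger parallel gripper is mounted at the origin on a cart in front of the work surface, level with it; the furniture and walls round the work are solid. World frame = base frame: x ahead of the robot, y to its left, z up, the work surface at z = 0. Lengths are in mm, angles in degrees, forces in N, time in s.
With the tool pointing down it reaches from about 350 to 850 mm from the base axis. Payload 8.1 kg.
Tool frame: the origin (TCP) lies at the very end of the fingers, on their centre line; the grasp point (between the pads) lies 19 mm behind it; z points along the fingers, y is the line along which they close (so a half turn about z gives the same grasp; the last joint's range is limited). The gripper opens to 85 mm and grips with 20 to 120 N. Pads are 22 mm wide; open, the fingers measure 114 mm over their backs; the gripper's body (76 mm by 85 mm) begins 54 mm behind the grasp point. The pads swing forward as they close: fully open they stand 13 mm farther back than shut.
Start: joints at [65.466, 7.471, 85.268, -0, 87.261, -4.893], TCP at [201.654, 565.103, 231.292] pointing down, gripper open.
Joint ranges: [-169.43, 169.43], [-51.17, 129.36], [1.28, 143.12], [-76.62, 256.62], [0, 156.53], [-152.29, 152.29]. Speed limits (degrees/s): [136.94, 136.94, 159.86, 180, 180, 180].

## Interface

Orientations are given as [roll, pitch, yaw] about the fixed x, y, z axes, in that order (R = Rz(yaw) Ry(pitch) Rx(roll)).
In Python, from bench import r gives the robot as it stands.
- The arm moves only by the shell command python3 -m jog 'ROWS' [FORCE]. ROWS is JSON, a list of rows, each a list of 7 numbers: the turn, a rotation vector about the tool's x, y, z in degrees, then the shift along the tool's x, y, z in mm, then the closure, from -1 (fully open) to 1 (shut), so that 0 is half open. A call has 1 to 5 rows; each row shifts and turns the commanded pose from where the row before left it, along the tool's axes as they then stand; what a row does not reach is not made up. A row lasts 1/10 s, in which the tool goes at most 50 mm and 8.59 degrees, less where a joint would pass 70% of its speed; a pose out of reach is approached as far as the arm can. A call is refused whole if a number of a shift passes 50 or a number of a turn 8.59, either way. A call with a gripper value outside its range is refused whole. The fingers move at their own pace and stop on an object; FORCE is the grip in N (left out, the last holds). Time passes only in rows, so rows that do not move let the fingers close. It gives the time, the measured TCP pose, the force, the opening and the grip force at its end, in the units of the state.
- r.sense(): the state, without advancing time (a new reading comes with each control period).
- r.snapshot(name): name is "scene" or "top" or "wrist"; returns a dict with "pixels" (480x640x3 uint8, red, green, blue), "fx", "fy", "cx", "cy" (pixels), "world_to_cam" (4x4, takes a point from world to camera coordinates); the wrist camera has in their place "hand_eye" (4x4, takes a point from camera to tool coordinates, whose origin is the TCP and whose axes are the flange's). Camera axes: x right, y up, looking along -z (the intrinsics and any distortion apply to the point x, -y, -z); pixel columns grow to the right and rows downward; lengths in mm; the calibration is good to about 2 mm. A picture is of the moment at which its call begins: read the wrist's pose just before it. There is no depth.
- r.hand_in(): hands the job in; it is judged then, once.
The state is a dict: "time": time; "joint_pos": joint angles; "qd": joint speeds; "joint_efforts": joint torques, N m; "tool_pos": TCP position; "tcp_rot": TCP orientation; "ft_force": force on the tool from outside, world axes, zero at the start; "wrist_torque": the same for the moment, N m; "finger_gap": finger opening in mm; "grip_force": force on a finger pad.
Only numpy, scipy, OpenCV 4.12 (cv2) and the standard library are available. Lean on these libraries where they do the work, as an engineer would, in place of code of your own. Each camera call takes 0.05 s, during which the arm holds its last target. There are 200 camera calls.

## Working session

There is one attempt and no reset: what is moved stays moved. The work goes in short steps, Python scripts to look and compute and a shell command to move; the robot and the scene stay as the last step left them, time stands still between calls to the robot, and variables do not carry over. Pictures are saved under pics/ and viewed, at most 10 in all, crops included, and the job is handed in when it is done.

```bash
ls; mkdir -p pics
python3 - <<'E'
from bench import r
import cv2,numpy as np
for n in("scene","top"):
    s=r.snapshot(n);cv2.imwrite(f"pics/{n}0.png",s["pixels"][:,:,::-1]);np.savez(f"{n}0.npz",**s)
    print(n,s["fx"],s["cx"],s["cy"],np.round(s["world_to_cam"],3).tolist(),[k for k in s])
q=r.sense();print(q)
E
```

```text
pics
scene 565.233640409913 314.6528741995771 239.1110779023948 [[0.794, -0.607, 0.021, -399.855], [0.214, 0.312, 0.925, -197.323], [-0.569, -0.73, 0.378, -1001.826], [0.0, 0.0, 0.0, 1.0]] ['pixels', 'fx', 'fy', 'cx', 'cy', 'world_to_cam']
top 590.6711550701423 322.65124394587167 229.3200467661663 [[-0.003, -1.0, 0.009, -5.389], [0.992, -0.002, 0.129, -519.161], [-0.129, 0.01, 0.992, -1279.917], [0.0, 0.0, 0.0, 1.0]] ['pixels', 'fx', 'fy', 'cx', 'cy', 'world_to_cam']
{'time': 0.1, 'joint_pos': array([ 6.54664035e+01,  7.51337993e+00,  8.53241442e+01, -1.73139911e-03,
        8.72623756e+01, -4.89351534e+00]), 'qd': array([-0.01830215, -0.04793507, -0.07903125, -0.02870061, -0.00958347,
       -0.05076711]), 'joint_efforts': array([ 1.75639943e-03, -5.70952427e+01, -5.01941442e+01, -3.10837722e-04,
        8.31239362e-03, -1.15740550e-04]), 'tool_pos': array([201.44683969, 564.62835723, 230.31166148]), 'tcp_rot': array([-1.79900317e+02, -6.79889084e-03,  1.60359997e+02]), 'ft_force': array([-0.01230715, -1.13876561, -0.16188523]), 'wrist_torque': array([ 0.00921068, -0.02138808, -0.01751863]), 'grip_force': 0.0, 'finger_gap': 85.43833831659715}
```

View pics/top0.png

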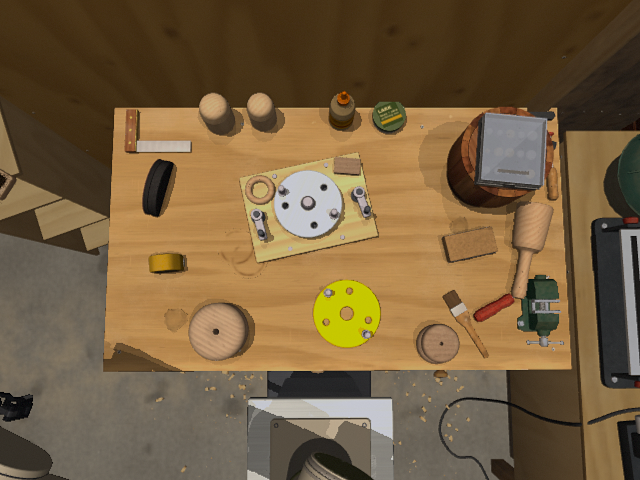

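View pics/scene0.png

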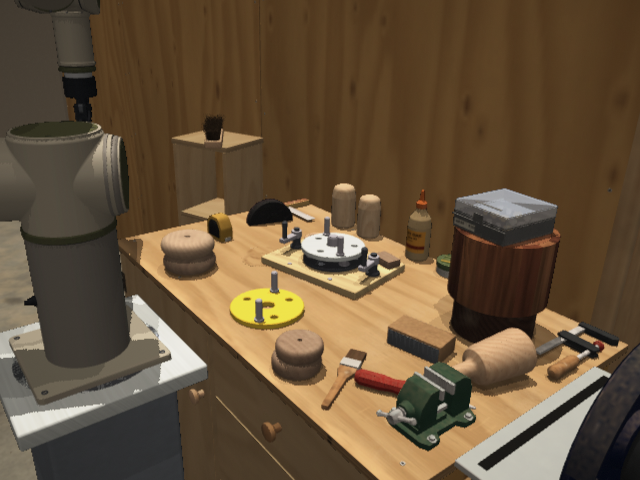

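The top view shows two candidates: the aluminium plate on the board at (308,203), and the yellow look-alike at (347,313). I choose the aluminium one. Next is one close crop to check it.

Run:
```python
import cv2
a=cv2.imread("pics/top0.png")[145:270,230:390]
cv2.imwrite("pics/crop0.png",cv2.resize(a,None,fx=4.8,fy=4.8,interpolation=cv2.INTER_CUBIC))
```

```text
(no output)
```

View pics/crop0.png

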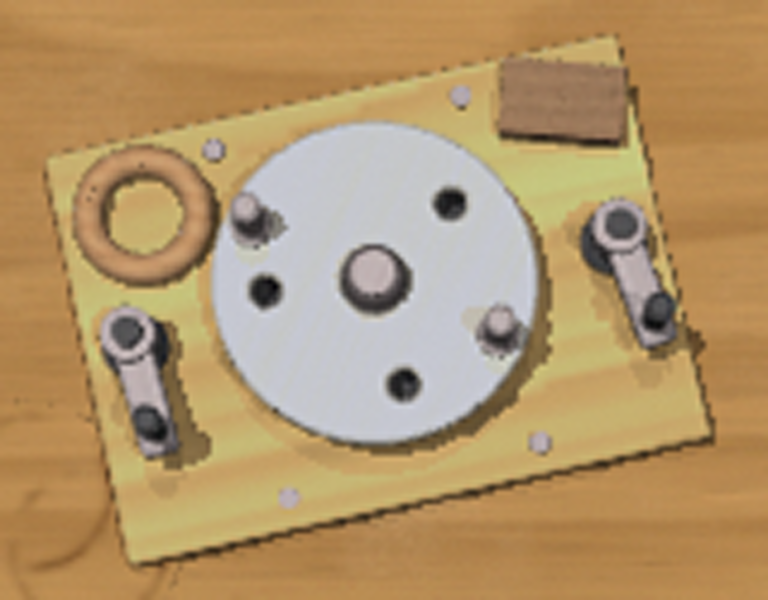

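The crop shows bare aluminium, so this is the right plate. Its holes are at (450,203), (265,291) and (403,384), with pins at (250,222) and (500,345). The clamps point towards the robot. I'll now measure in the world frame.

```bash
cat > h.py <<'E'
import numpy as np,cv2
from scipy.spatial.transform import Rotation as Ro
def ray(s,u,v,z,T=None):
    """pixel -> world point on plane z; T = camera-to-world"""
    T=np.linalg.inv(s["world_to_cam"]) if T is None else T
    d=T[:3,:3]@np.array([(u-s["cx"])/s["fx"],-(v-s["cy"])/s["fy"],-1.])
    o=T[:3,3]; return (o+d*(z-o[2])/d[2])[:2]
def tool(q):
    T=np.eye(4);T[:3,:3]=Ro.from_euler("xyz",q["tcp_rot"],degrees=True).as_matrix();T[:3,3]=q["tool_pos"];return T
ang=lambda d:np.degrees(np.arctan2(d[1],d[0]))
E
python3 - <<'E'
from h import *
s=np.load("top0.npz");a=s["pixels"]
m=cv2.inRange(cv2.cvtColor(a,cv2.COLOR_RGB2HSV),(0,0,150),(179,40,255))
m[:160]=0;m[250:]=0;m[:,:265]=0;m[:,350:]=0
c=max(cv2.findContours(m,0,1)[0],key=cv2.contourArea)
e=cv2.fitEllipse(cv2.convexHull(c));print(e)
C=ray(s,*e[0],58);print("centre",C)
p=lambda x,y:(230+x/4.8,145+y/4.8)
for n,x,y,z in[("B30",265,291,55),("C130",403,384,55),("A250",450,203,55),("farpin",247,203,103),("nearpin",500,320,103)]:
    d=ray(s,*p(x,y),z)-C;print(n,np.hypot(*d),ang(d))
for n,x,y,z in[("Lpost",129,331,65),("Lpeg",149,418,99),("Rpost",621,222,65),("Rpeg",658,306,99),("spig",376,272,80)]:
    print(n,ray(s,*p(x,y),z))
E=[p(47,158),p(615,38),p(712,438),p(132,565)]
E=[ray(s,*x,18) for x in E];print(np.mean(E,0),[np.round(E[(i+1)%4]-E[i],1) for i in range(4)],[ang(E[(i+1)%4]-E[i]) for i in range(4)])
E
```

```text
((307.5346374511719, 203.2656707763672), (66.46393585205078, 67.63874816894531), 83.5855712890625)
centre [573.71802389  26.52159652]
B30 49.3322719166472 95.41872568956462
C130 49.78191643933449 -163.64008238028532
A250 50.91601798388091 -44.59703520981063
farpin 60.789348657162755 64.05562547998775
nearpin 62.68109283131286 -114.51826095473241
Lpost [549.0558159  136.61248421]
Lpeg [505.00431753 123.903384  ]
Rpost [599.01304687 -87.11947928]
Rpeg [ 554.50662015 -100.58806894]
spig [573.34938969  24.4453479 ]
[572.14693886  24.80307078] [array([  58.1, -269.9]), array([-192.3,  -43.4]), array([-58.9, 270.9]), array([193.1,  42.4])] [np.float64(-77.84504665871161), np.float64(-167.28839300112497), np.float64(102.27018783566004), np.float64(12.374765036608396)]
```

```bash
R='[0,0,8.5,0,0,0,0.3]'
python3 -m jog '[[0,0,8.5,0,0,0,0.3],[0,0,8.5,0,0,0,0.3],[0,0,8.5,0,0,0,0.3],[0,0,8.5,0,0,0,0.3],[0,0,8.5,0,0,0,0.3]]' >/dev/null
python3 -m jog '[[0,0,8.5,0,0,0,0.3],[0,0,8.5,0,0,0,0.3],[0,0,8.5,0,0,0,0.3],[0,0,8.5,0,0,0,0.3],[0,0,8.5,0,0,0,0.3]]' >/dev/null
python3 -m jog '[[0,0,8.5,0,0,0,0.3],[0,0,2,0,0,0,0.3]]'
python3 -m jog '[[0,0,0,-26,37,0,0.3],[0,0,0,-26,37,0,0.3],[0,0,0,-26,37,0,0.3],[0,0,0,-26,37,0,0.3],[0,0,0,-26,37,0,0.3]]' >/dev/null
python3 -m jog '[[0,0,0,-26,37,0,0.3],[0,0,0,-26,37,0,0.3],[0,0,0,-26,37,0,0.3],[0,0,0,-26,37,0,0.3],[0,0,0,-26,37,0,0.3]]'
```

```text
time: 1.3
tool_pos: [201.5, 564.8, 230.6]
tcp_rot: [180.0, 0.1, 64.5]
ft_force: [0.3, -0.1, -0.2]
finger_gap: 29.9
grip_force: 0.0
time: 2.3
tool_pos: [426.5, 170.8, 231.1]
tcp_rot: [-180.0, -0.0, 64.9]
ft_force: [1.1, 0.8, 0.0]
finger_gap: 30.0
grip_force: 0.0
```

```bash
python3 -m jog '[[0,0,0,-26.4,39,0,0.3],[0,0,0,-26.4,39,0,0.3],[0,0,0,-26.4,39,0,0.3],[0,0,0,-26.4,39,0,0.3],[0,0,0,-26.4,39,0,0.3]]' >/dev/null
python3 -m jog '[[0,0,0,0,0,0,0.3],[0,0,0,0,0,0,0.3]]'
python3 - <<'E'
from bench import r
from h import *
q=r.sense();s=r.snapshot("wrist");np.savez("w0.npz",T=tool(q)@s["hand_eye"],**s)
cv2.imwrite("pics/w0.png",s["pixels"][:,:,::-1])
print(q["tool_pos"],np.round(s["hand_eye"],2).tolist())
E
```

```text
time: 3.0
tool_pos: [546.4, -30.8, 230.3]
tcp_rot: [-179.9, 0.0, 64.7]
ft_force: [-0.6, 0.1, -1.2]
finger_gap: 29.2
grip_force: 0.0
[546.37085006 -30.79620674 230.34201247] [[-0.0, 0.96, 0.28, 72.39], [1.0, 0.0, 0.0, 0.02], [0.0, 0.28, -0.96, -141.73], [0.0, 0.0, 0.0, 1.0]]
```

View pics/w0.png

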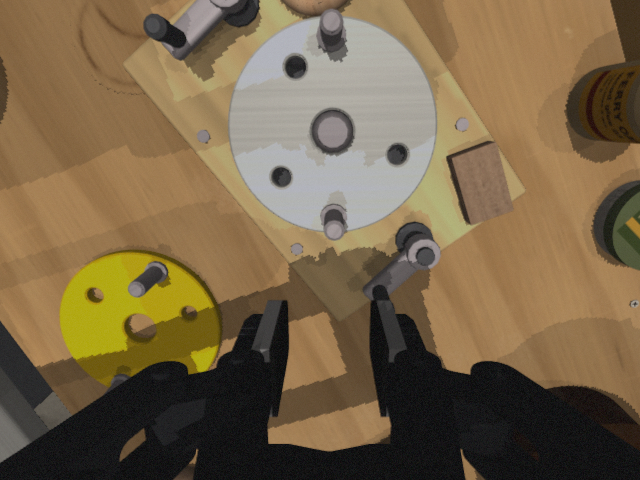

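The wrist view shows the near pin top at (334,229), the far pin top at (331,21) and the spigot at (333,130). The left peg head is at (155,25), the right post at (426,253) and the right peg near (380,292).

Run:
```python
from h import *
s=np.load("w0.npz");T=s["T"]
f=lambda u,v,z:ray(s,u,v,z,T)
S=f(333,131,80);print("spig",S)
for n,u,v,z in[("near",334,229,103),("far",331,21,103),("B30",295,66,56),("C130",282,176,56),("A250",397,154,56)]:
    p=f(u,v,z);d=p-S;print(n,p,np.hypot(*d),ang(d))
for n,u,v,z in[("Lpeg",155,25,99),("Rpost",426,253,65),("Rpeg",378,293,99),("plate",333,123.5,58)]:print(n,f(u,v,z))
```

```text
spig [576.61715975  27.72854438]
near [551.08822429 -27.79596317] 61.11217132355184 -114.69192125208828
far [601.42018555  83.61929706] 61.14708761427999 66.06945683852287
B30 [571.26255298  77.48978783] 50.048508108962146 96.14173542662714
C130 [528.85997045  14.20782602] 49.6342518318658 -164.19245142603305
A250 [611.74900835  -7.3601544 ] 49.65343459754744 -44.96479232480985
Lpeg [508.50472782 126.19859669]
Rpost [602.21404714 -83.15075129]
Rpeg [558.84059134 -82.92197205]
plate [578.72893946  31.86284467]
```

```bash
python3 -m jog '[[0,0,0,2.3,1.8,40,0.3],[0,0,0,0,0,40,0.3],[0,0,0,0,0,25,0.3],[0,0,0,0,0,25,0.3],[0,0,0,0,0,0,0.3]]'
python3 -m jog '[[0,0,0,0,0,15,0.3],[0,0,0,0,0,15,0.3],[0,0,0,0,0,0,0.3],[0,0,0,0,0,0,0.3]]'
```

```text
time: 3.55
tool_pos: [545.6, -26.5, 97.2]
tcp_rot: [-179.6, 0.1, 65.0]
ft_force: [-0.9, 0.1, 0.2]
finger_gap: 29.7
grip_force: 0.0
time: 3.95
tool_pos: [549.1, -28.4, 71.4]
tcp_rot: [-180.0, 0.0, 64.9]
ft_force: [-0.3, -0.1, -0.4]
finger_gap: 29.8
grip_force: 0.0
```

```bash
python3 -m jog '[[0,0,0,0,-3,0,0.3],[0,0,0,0,-3,0,0.3],[0,0,0,0,-2,0,0.3]]'
python3 -m jog '[[0,0,3,0.4,-3.25,0,0.3],[0,0,3,0.4,-3.25,0,0.3],[0,0,3,0.4,-3.25,0,0.3],[0,0,3,0.4,-3.25,0,0.3],[0,0,3,0.4,-3.25,0,0.3]]'
python3 -m jog '[[0,0,3,0.4,-3.25,0,0.3],[0,0,3,0.4,-3.25,0,0.3],[0,0,3,0.4,-3.25,0,0.3],[0,0,3,0.4,-3.25,0,0.3],[0,0,0,0,0,0,0.3]]'
python3 - <<'E'
from bench import r
from h import *
q=r.sense();s=r.snapshot("wrist");np.savez("w1.npz",T=tool(q)@s["hand_eye"],**s)
cv2.imwrite("pics/w1.png",s["pixels"][:,:,::-1])
E
```

```text
time: 4.25
tool_pos: [542.5, -25.2, 72.1]
tcp_rot: [179.9, -0.0, 64.9]
ft_force: [1.7, -1.4, -0.2]
finger_gap: 29.8
grip_force: 1.1
time: 4.75
tool_pos: [530.0, -15.0, 72.2]
tcp_rot: [179.9, -0.1, 49.7]
ft_force: [2.3, 0.3, -1.1]
finger_gap: 30.2
grip_force: 1.4
time: 5.25
tool_pos: [521.5, -4.6, 72.0]
tcp_rot: [179.9, -0.1, 37.8]
ft_force: [0.6, -1.1, -0.0]
finger_gap: 29.8
grip_force: 0.3
```

View pics/w1.png

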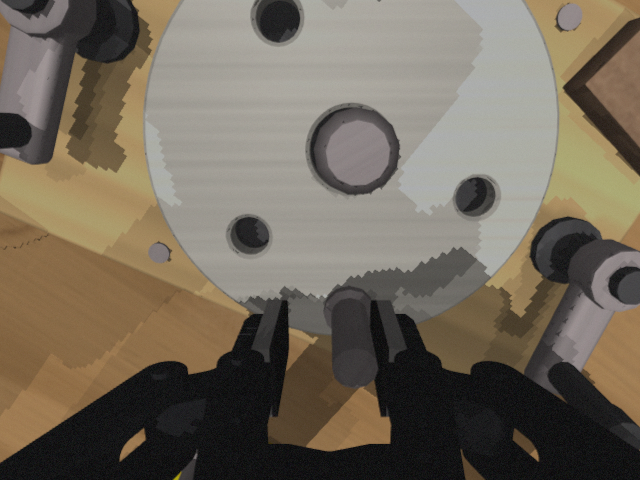

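The right pad is pushing the pin and the plate turns. Holes are at (249,234), (475,196) and (277,19), with the spigot at (357,150). I'll compute the plate angle.

Run:
```python
from h import *
s=np.load("w1.npz");T=s["T"]
f=lambda u,v,z:ray(s,u,v,z,T)
S=f(357,151,80);h=[f(277,19,58),f(249,234,58),f(475,196,58)]
print("spig",S)
# fit: hole centre + angle
from scipy.spatial.transform import Rotation as Ro
m=50*np.array([[np.cos(np.radians(a)),np.sin(np.radians(a))] for a in(30,130,250)]);h=np.array(h)
z=((m-m.mean(0))@[1,-1j]*((h-h.mean(0))@[1,1j])).sum();t=np.degrees(np.angle(z))
print("plate yaw",t,"scale",abs(z)/((m-m.mean(0))**2).sum())
R=lambda a:np.array([[np.cos(a),-np.sin(a)],[np.sin(a),np.cos(a)]])
print("centre",h.mean(0)-R(np.radians(t))@m.mean(0))
for n,u,v in[("bolt",160,253),("bolt",569,17)]:print(n,f(u,v,20))
print("Rpost",f(625,285,65))
```

```text
spig [576.49133002  27.76413006]
plate yaw 37.819973586049095 scale 0.9802821904997909
centre [575.15641124  28.00601448]
bolt [481.21431841  66.58714796]
bolt [670.92244515 -12.71581319]
Rpost [599.55409362 -83.66385627]
```

```bash
python3 -m jog '[[0,0,3,0.4,-3.25,0,0.3],[0,0,3,0.4,-3.25,0,0.3],[0,0,3,0.4,-3.25,0,0.3],[0,0,3,0.4,-3.25,0,0.3],[0,0,3,0.4,-3.25,0,0.3]]'
python3 -m jog '[[0,0,3,0.4,-3.25,0,0.3],[0,0,1,0.15,-1.1,0,0.3],[0,0,1,0.15,-1.1,0,0.3],[0,0,1,0.15,-1.1,0,0.3]]'
python3 -m jog '[[0,0,1,0.15,-1.1,0,0.3],[0,0,1,0.15,-1.1,0,0.3]]'
python3 -m jog '[[0,0,1,0.15,-1.1,0,0.3],[0,0,0,0,0,0,0.3]]'
```

```text
time: 5.8
tool_pos: [514.9, 9.7, 71.8]
tcp_rot: [179.9, -0.1, 22.8]
ft_force: [3.0, -2.1, -0.5]
finger_gap: 29.9
grip_force: 1.4
time: 6.2
tool_pos: [512.4, 16.4, 71.2]
tcp_rot: [-180.0, 0.0, 16.9]
ft_force: [0.0, -1.4, 0.1]
finger_gap: 29.7
grip_force: 0.3
time: 6.4
tool_pos: [511.7, 18.9, 70.9]
tcp_rot: [-180.0, 0.1, 14.8]
ft_force: [0.6, -0.3, -0.0]
finger_gap: 30.0
grip_force: 0.0
time: 6.6
tool_pos: [511.8, 19.9, 71.1]
tcp_rot: [-180.0, 0.0, 13.8]
ft_force: [-0.8, -0.2, 0.1]
finger_gap: 29.5
grip_force: 0.1
```

```bash
python3 -m jog '[[0,0,0.5,0.1,-0.6,0,0.3],[0,0,0,0,0,0,0.3]]'|tail -n 3
python3 -m jog '[[0,0,0.5,0.1,-0.6,0,0.3],[0,0,0,0,0,0,0.3]]' |tail -n 3
python3 - <<'E'
from bench import r
from h import *
q=r.sense();s=r.snapshot("wrist");np.savez("w2.npz",T=tool(q)@s["hand_eye"],**s)
cv2.imwrite("pics/w2.png",s["pixels"][:,:,::-1])
E
```

```text
ft_force: [-0.8, -0.8, -1.3]
finger_gap: 29.7
grip_force: 0.6
ft_force: [-0.3, -1.8, -1.8]
finger_gap: 30.0
grip_force: 0.7
```

View pics/w2.png

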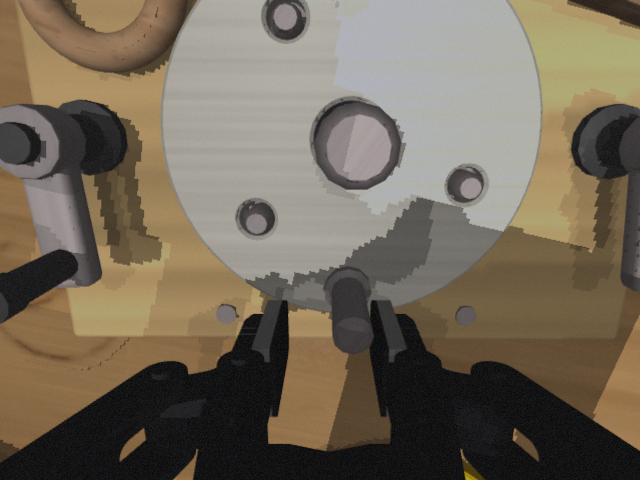

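All three stud tops show in the holes at (285,15), (256,218) and (466,185). The plate's apparent diameter has shrunk from 413 to 380 px, which matches the 16 mm drop, so it is seated. I'll back off, lift, and go above the left peg.

```bash
python3 -m jog '[[0,0,0,0,6,0,0.3],[0,0,0,0,0,0,0.3],[0,0,0,0,0,25,0.3]]' >/dev/null 2>&1 <<<'' & kill $! 2>/dev/null; true
```

```text
(no output)
```

That command was wrong: +z is down, so the last row would have pushed the fingers into the plate. I killed it straight away and will check whether anything moved.

```bash
sleep 2; pgrep -fa jog; python3 -c "
from bench import r
q=r.sense();print(q['time'],q['tool_pos'],q['tcp_rot'],q['ft_force'])"
```

```text
7.05 [511.97070368  20.95428827  71.23775125] [1.79997739e+02 1.18148143e-02 1.28541265e+01] [-1.19377681 -2.31891536 -0.60258493]
```

Nothing moved: the clock and pose are unchanged.

```bash
python3 -m jog '[[0,0,0,0,6,0,0.3],[0,0,0,0,0,0,0.3],[0,0,0,0,0,-25,0.3],[0,0,0,0,0,-35,0.3],[0,0,0,0,0,-20,0.3]]'
python3 -m jog '[[0,0,0,6,-36,0,0.3],[0,0,0,6,-36,0,0.3],[0,0,-5,7,-36,0,0.3],[0,0,0,0,0,0,0.3],[0,0,0,0,0,0,0.3]]'
python3 - <<'E'
from bench import r
from h import *
q=r.sense();s=r.snapshot("wrist");np.savez("w3.npz",T=tool(q)@s["hand_eye"],**s)
cv2.imwrite("pics/w3.png",s["pixels"][:,:,::-1])
E
```

```text
time: 7.55
tool_pos: [514.5, 15.1, 154.0]
tcp_rot: [180.0, -0.2, 12.9]
ft_force: [0.2, 0.3, -0.1]
finger_gap: 29.9
grip_force: 0.0
time: 8.05
tool_pos: [507.8, 125.3, 151.4]
tcp_rot: [180.0, -0.0, 17.9]
ft_force: [-0.0, -1.3, 0.2]
finger_gap: 29.9
grip_force: 0.0
```

View pics/w3.png

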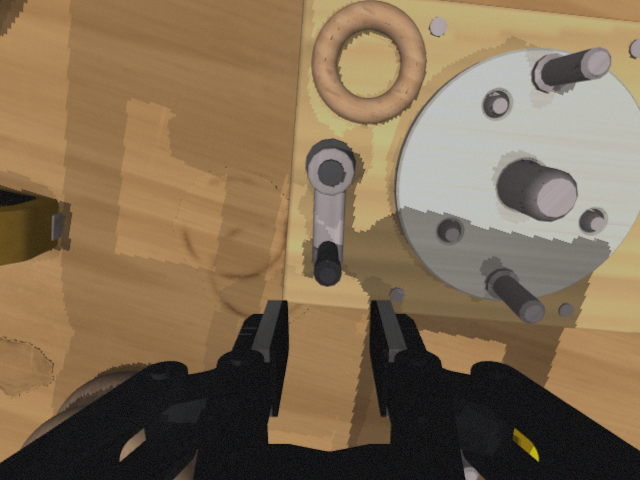

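The left peg head is at (328,273), in line with the finger gap, with the post top at (330,172). The plate lies flat.

```bash
python3 - <<'E'
from h import *
s=np.load("w3.npz");T=s["T"]
print(ray(s,328,273,99,T),ray(s,331,172,70,T))
E
python3 -m jog '[[0,0,0,0,0,30,0.3],[0,0,0,0,0,20,0.3],[0,0,0,0,0,15,0.3],[0,0,0,0,0,13,0.3],[0,0,0,0,0,0,0.3]]'
```

```text
[508.61691217 126.84537448] [552.06486929 139.29507321]
time: 8.6
tool_pos: [506.6, 123.9, 71.3]
tcp_rot: [-180.0, 0.2, 17.8]
ft_force: [-0.8, 0.4, -0.1]
finger_gap: 29.8
grip_force: 0.0
```

```bash
python3 -m jog '[[0,0,0,0,4,0,0.3],[0,0,0,0,4,0,0.3],[0,0,-5,0.7,4,0,0.3],[0,0,-5,0.7,4,0,0.3],[0,0,-5,0.7,4,0,0.3]]'
python3 -m jog '[[0,0,-5,0.7,4,0,0.3],[0,0,-5,0.7,4,0,0.3],[0,0,-5,0.7,4,0,0.3],[0,0,-5,0.7,4,0,0.3],[0,0,-5,0.7,4,0,0.3]]'
python3 -m jog '[[0,0,-5,0.7,4,0,0.3],[0,0,-5,0.7,4,0,0.3],[0,0,-5,0.7,4,0,0.3],[0,0,-5,0.7,4,0,0.3],[0,0,-5,0.7,4,0,0.3]]'
python3 -m jog '[[0,0,-2,0.3,1.6,0,0.3],[0,0,-2,0.3,1.6,0,0.3],[0,0,0,0,0,0,0.3]]'
```

```text
time: 9.1
tool_pos: [518.0, 106.8, 74.6]
tcp_rot: [180.0, -0.1, 33.1]
ft_force: [-0.4, 0.6, 0.8]
finger_gap: 30.1
grip_force: 0.7
time: 9.6
tool_pos: [534.0, 94.6, 74.6]
tcp_rot: [179.9, -0.1, 58.1]
ft_force: [-1.2, 2.0, -1.1]
finger_gap: 29.9
grip_force: 0.7
time: 10.1
tool_pos: [553.5, 90.3, 74.4]
tcp_rot: [179.9, -0.0, 83.1]
ft_force: [-1.8, 0.3, -0.3]
finger_gap: 30.0
grip_force: 0.7
time: 10.4
tool_pos: [556.8, 90.5, 74.4]
tcp_rot: [179.9, -0.0, 86.9]
ft_force: [-0.3, -0.1, -0.4]
finger_gap: 30.2
grip_force: 0.0
```

```bash
python3 -m jog '[[0,0,-3,0.4,2.4,0,0.3],[0,0,-3,0.4,2.4,0,0.3],[0,0,-3,0.4,2.4,0,0.3],[0,0,-3,0.4,2.4,0,0.3]]'
python3 -m jog '[[0,0,-2,0.2,1.6,0,0.3],[0,0,-2,0.2,1.6,0,0.3]]'
python3 -m jog '[[0,0,0,0,1,0,0.3],[0,0,0,0,0,0,0.3]]'
python3 -m jog '[[0,0,0,0,1,0,0.3],[0,0,0,0,0,0,0.3]]'
```

```text
time: 10.8
tool_pos: [565.8, 92.4, 74.0]
tcp_rot: [180.0, 0.0, 98.9]
ft_force: [-0.9, 0.7, 1.0]
finger_gap: 29.7
grip_force: 0.6
time: 11.0
tool_pos: [568.9, 93.3, 74.0]
tcp_rot: [180.0, 0.0, 102.9]
ft_force: [-1.4, 0.3, 0.4]
finger_gap: 29.7
grip_force: 0.5
time: 11.2
tool_pos: [569.3, 93.4, 73.7]
tcp_rot: [-180.0, 0.0, 102.8]
ft_force: [-4.1, 0.2, 2.9]
finger_gap: 29.8
grip_force: 2.2
time: 11.4
tool_pos: [569.5, 93.4, 73.5]
tcp_rot: [-179.9, 0.0, 102.8]
ft_force: [-8.6, -2.4, 7.0]
finger_gap: 30.1
grip_force: 4.3
```

```bash
python3 -m jog '[[0,0,0,0,-5,0,0.3],[0,0,0,0,-4,0,0.3],[0,0,0,0,0,-25,0.3],[0,0,0,0,0,-35,0.3],[0,0,0,0,0,-20,0.3]]'
python3 -m jog '[[0,0,-8.5,0,0,0,0.3],[0,0,0,-37,-9.4,0,0.3],[0,0,0,0,0,0,0.3]]' >/dev/null
python3 -c "
from bench import r
q=r.sense();print(q['time'],q['tool_pos'],q['tcp_rot'],q['ft_force'])"
```

```text
time: 11.9
tool_pos: [562.8, 91.9, 156.1]
tcp_rot: [179.8, 0.0, 102.8]
ft_force: [0.8, 0.3, 0.9]
finger_gap: 29.9
grip_force: 0.0
12.2 [567.12090535  50.97908884 153.83867449] [1.79935867e+02 1.28082762e-01 1.11235036e+02] [ 0.75999301  0.05561296 -0.17468511]
```

```bash
python3 -m jog '[[0,0,-8.5,0,0,0,0.3],[0,0,-8.5,0,0,0,0.3],[0,0,-8.5,0,0,0,0.3],[0,0,-8.5,0,0,0,0.3],[0,0,-8.5,0,0,0,0.3]]' >/dev/null
python3 -m jog '[[0,0,-8.5,0,0,0,0.3],[0,0,-8.5,0,0,0,0.3],[0,0,-8.5,0,0,0,0.3],[0,0,-8.5,0,0,0,0.3],[0,0,-8.5,0,0,0,0.3]]' >/dev/null
python3 -m jog '[[0,0,0,13,-35.2,0,0.3],[0,0,0,13,-35.2,0,0.3],[0,0,0,13,-35.2,0,0.3],[0,0,0,13,-35.2,0,0.3],[0,0,0,0,0,0,0.3]]'
python3 - <<'E'
from bench import r
from h import *
q=r.sense();s=r.snapshot("wrist");np.savez("w4.npz",T=tool(q)@s["hand_eye"],**s)
cv2.imwrite("pics/w4.png",s["pixels"][:,:,::-1])
E
```

```text
time: 13.7
tool_pos: [555.9, -99.8, 153.4]
tcp_rot: [-179.9, 0.0, -163.9]
ft_force: [-0.0, 0.3, 0.2]
finger_gap: 29.7
grip_force: 0.0
```

View pics/w4.png

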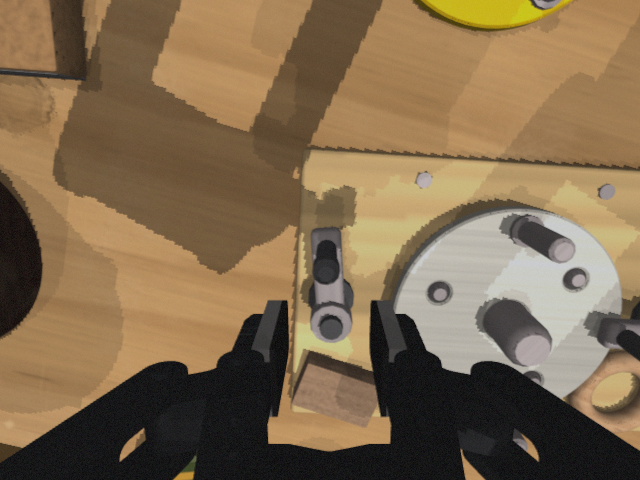

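The right peg head is at (325,270), centred in the finger gap, with the post at (331,325). The left clamp is over the plate rim at the right edge of the picture.

```bash
python3 - <<'E'
from h import *
s=np.load("w4.npz");T=s["T"]
print(ray(s,325,270,99,T),ray(s,331,325,70,T))
E
python3 -m jog '[[0,0,0,0,0,30,0.3],[0,0,0,0,0,20,0.3],[0,0,0,0,0,15,0.3],[0,0,0,0,0,13,0.3],[0,0,0,0,0,0,0.3]]'
```

```text
[ 555.42709584 -101.02407863] [597.1650601  -85.77810888]
time: 14.25
tool_pos: [554.9, -94.8, 73.2]
tcp_rot: [179.9, -0.2, -163.6]
ft_force: [-0.1, -0.4, 0.5]
finger_gap: 30.1
grip_force: 0.0
```

```bash
python3 -m jog '[[0,0,0,0,4,0,0.3],[0,0,0,0,4,0,0.3],[0,0,5,-0.7,4,0,0.3],[0,0,5,-0.7,4,0,0.3],[0,0,5,-0.7,4,0,0.3]]'
python3 -m jog '[[0,0,5,-0.7,4,0,0.3],[0,0,5,-0.7,4,0,0.3],[0,0,5,-0.7,4,0,0.3],[0,0,5,-0.7,4,0,0.3],[0,0,5,-0.7,4,0,0.3]]'
python3 -m jog '[[0,0,5,-0.7,4,0,0.3],[0,0,5,-0.7,4,0,0.3],[0,0,5,-0.7,4,0,0.3],[0,0,5,-0.7,4,0,0.3],[0,0,5,-0.7,4,0,0.3]]'
python3 -m jog '[[0,0,2,-0.3,1.6,0,0.3],[0,0,2,-0.3,1.6,0,0.3],[0,0,0,0,0,0,0.3]]'
```

```text
time: 14.75
tool_pos: [554.7, -75.8, 76.8]
tcp_rot: [-180.0, 0.2, -178.8]
ft_force: [1.0, -2.0, -1.5]
finger_gap: 29.8
grip_force: 0.7
time: 15.25
tool_pos: [561.2, -56.7, 76.9]
tcp_rot: [180.0, 0.2, 156.2]
ft_force: [0.5, -2.4, -0.1]
finger_gap: 29.7
grip_force: 0.7
time: 15.75
tool_pos: [574.9, -42.1, 76.7]
tcp_rot: [179.9, 0.1, 131.2]
ft_force: [-0.5, -1.0, -0.3]
finger_gap: 29.8
grip_force: 0.7
time: 16.05
tool_pos: [577.6, -40.4, 76.5]
tcp_rot: [179.9, 0.1, 127.3]
ft_force: [-0.1, -0.3, 0.2]
finger_gap: 29.8
grip_force: 0.0
```

```bash
python3 -m jog '[[0,0,4,-0.5,3.2,0,0.3],[0,0,4,-0.5,3.2,0,0.3],[0,0,4,-0.5,3.2,0,0.3],[0,0,4,-0.5,3.2,0,0.3],[0,0,3,-0.4,2.4,0,0.3]]'
python3 -m jog '[[0,0,2,-0.2,1.6,0,0.3],[0,0,2,-0.2,1.6,0,0.3],[0,0,0,0,0,0,0.3]]'
python3 -m jog '[[0,0,0,0,1,0,0.3],[0,0,0,0,0,0,0.3]]'
python3 -m jog '[[0,0,0,0,1,0,0.3],[0,0,0,0,0,0,0.3]]'
```

```text
time: 16.55
tool_pos: [591.4, -35.1, 76.0]
tcp_rot: [180.0, 0.0, 108.3]
ft_force: [-1.7, -1.3, -0.3]
finger_gap: 30.4
grip_force: 0.6
time: 16.85
tool_pos: [594.6, -34.5, 76.0]
tcp_rot: [179.9, 0.0, 104.4]
ft_force: [-0.0, -0.2, 0.5]
finger_gap: 30.0
grip_force: 0.1
time: 17.05
tool_pos: [595.3, -34.2, 75.6]
tcp_rot: [180.0, -0.0, 104.4]
ft_force: [-0.1, -0.3, 0.9]
finger_gap: 30.0
grip_force: 0.2
time: 17.25
tool_pos: [596.2, -34.0, 75.3]
tcp_rot: [180.0, -0.0, 104.4]
ft_force: [-0.9, 0.0, 0.4]
finger_gap: 29.6
grip_force: 0.4
```

```bash
python3 -m jog '[[0,0,0,0,1,0,0.3],[0,0,0,0,0,0,0.3]]'
python3 -m jog '[[0,0,0,0,1,0,0.3],[0,0,0,0,0,0,0.3]]'
python3 -m jog '[[0,0,0,0,1,0,0.3],[0,0,0,0,0,0,0.3]]'
```

```text
time: 17.45
tool_pos: [597.0, -33.8, 75.2]
tcp_rot: [-180.0, -0.0, 104.4]
ft_force: [-2.7, 0.0, 1.5]
finger_gap: 29.9
grip_force: 0.9
time: 17.65
tool_pos: [597.2, -33.7, 75.1]
tcp_rot: [-179.9, -0.0, 104.4]
ft_force: [-5.3, -0.4, 3.3]
finger_gap: 29.7
grip_force: 3.2
time: 17.85
tool_pos: [597.4, -33.7, 75.0]
tcp_rot: [-179.8, -0.0, 104.4]
ft_force: [-11.2, -1.5, 7.6]
finger_gap: 30.1
grip_force: 5.3
```

```bash
python3 -m jog '[[0,0,0,0,-5,0,0.3],[0,0,0,0,-4,0,0.3],[0,0,0,0,0,-25,0.3],[0,0,0,0,0,-45,0.3],[0,0,0,0,0,-45,0.3]]' >/dev/null
python3 -m jog '[[0,0,0,0,-40,-10,0.3],[0,0,0,0,-40,-10,0.3],[0,0,0,0,-40,-10,0.3],[0,0,0,0,-40,-10,0.3],[0,0,0,0,0,0,0.3]]'
python3 - <<'E'
from bench import r
from h import *
s=r.snapshot("top");np.savez("top1.npz",**s)
a=s["pixels"][145:270,230:390,::-1];b=r.snapshot("scene")["pixels"][200:310,250:420,::-1]
i=lambda a:cv2.resize(a,(560,300 if 0 else int(560*a.shape[0]/a.shape[1])),interpolation=cv2.INTER_CUBIC)
v=np.vstack([i(a),i(b)]);v=cv2.resize(v,None,fx=600/v.shape[0],fy=600/v.shape[0]);cv2.imwrite("pics/end.png",v);print(v.shape)
E
```

```text
time: 18.85
tool_pos: [433.2, -76.2, 232.2]
tcp_rot: [179.8, 0.1, 104.3]
ft_force: [1.8, -0.1, 0.4]
finger_gap: 30.0
grip_force: 0.0
(600, 421, 3)
```

View pics/end.png

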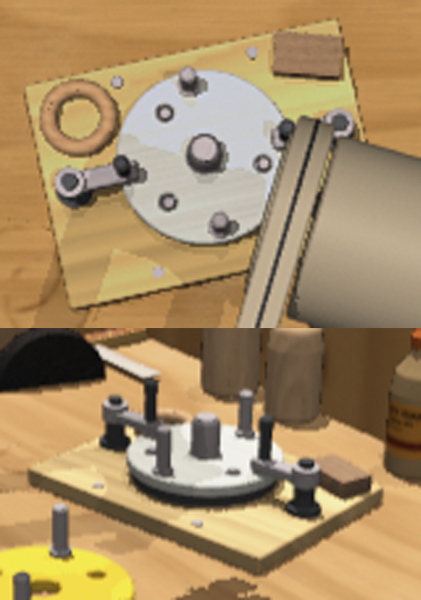

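Both clamps are over the rim of a flat plate: left peg (123,163), right peg (287,130), spigot (205,150). The ring and the offcut are undisturbed. A quick angle check comes before hand-in.

Run:
```python
from h import *
s=np.load("top1.npz");k=421/160
f=lambda x,y,z:ray(s,230+x/k,145+y/k,z)
L,l,R,q=f(69,183,68),f(123,160,99),f(341,122,68),f(287,127,99)
b=ang(L-R)-90
print("yaw",b,"left",ang(l-L)+90-b,"right",ang(q-R)-90-b, L,l,R,q)
```

```text
yaw 12.73654780495113 left 3.8459437050767207 right -0.31666396320088097 [547.28968571 137.70272041] [561.14074661  91.18834821] [598.16529605 -87.3806168 ] [588.01851267 -41.30664483]
```

Both arms point at the spigot to within measurement error, and each met a firm stop. Handing in.

```bash
python3 -c "
from bench import r
print(r.hand_in())"
```

```text
the job is handed in; nothing more can be done
None
```

The faceplate is seated flat on the studs' shoulders, both clamps are swung fully in to their stops, and the job was handed in at about 19 s with the other items left alone; the hand-in gave no verdict.

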